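# Cover the prepared food with the matching lids

## Task

The prepared food is going into the cold room and has to be covered: put its own lid on each of the four containers - the rectangular lid on the vat, and the three round lids, by size, on the bowl, the larger pot and the smaller pot. Every lid must lie level with its plug down in the mouth and its rim resting on the edge all round. Leave the containers standing where they are, and do not push the timer or the spoon about.

Things in the scene. Friction and masses are not known exactly. Their poses are not given: they have to be found in the camera images.
- vat: Rectangular stainless vat (food tray) with a piece of yellow omelette in it, loose, standing on the worktop. 101 mm (its x) by 152 mm (its y) over the rim, rim top 46 mm above the worktop. Origin: centre of the underside; z up, y along its length. With its lid seated, the lid's origin is 37 mm above the vat's origin. The worktop right of the gap is 4 mm higher than the left one.
- bowl: Round stainless bowl with cherry tomatoes in it, loose, standing on the worktop; about 150 mm across the rim, rim top about 52 mm above the worktop. Origin: centre of the underside, z up. With its lid seated, the lid's origin is about 44 mm above the bowl's origin.
- pot_large: Larger straight-sided round stainless pot with green olives in it, loose, standing on the worktop; 104 mm across its rolled rim, rim top 66 mm above the worktop. Origin: centre of the underside, z up. With its lid seated, the lid's origin is 57 mm above the pot's origin.
- pot_small: Smaller straight-sided round stainless pot with black olives in it, loose, standing on the worktop; 80 mm across its rolled rim, rim top 54 mm above the worktop. Origin: centre of the underside, z up. With its lid seated, the lid's origin is 45 mm above the pot's origin.
- lid_vat: Rectangular stainless lid of the vat, 105 (its x) by 156 mm (its y), 46 mm high, loose, lying handle up on the worktop. Origin: centre of the underside; z up; fits either way round (yaw or yaw + pi). Plug below its rim (underside at z = 9 mm) drops into the vat. Top at z = 12 mm; handle: 11 mm round bar along y, axis at z = 40 mm, straight for y = -36 to 36 mm: grip across it at z = 38 mm.
- lid_bowl: The bowl's lid: largest round stainless lid, 157 mm across, 47 mm high, loose, lying knob up on the worktop. Origin: centre of the underside; z up; any yaw. Below its rim (underside at z = 9 mm) a plug, 114 mm across at the bottom sloping out to 128 mm, drops into the mouth. Top at z = 12 mm; black knob 32 mm in diameter on the axis, grip faces z = 28 to 41 mm: grip at z = 36 mm.
- lid_pot_large: The larger pot's lid: middle-sized round stainless lid, 109 mm across, 47 mm high, loose, lying knob up on the worktop. Origin: centre of the underside; z up; any yaw. Below its rim (underside at z = 9 mm) a plug, 69 mm across at the bottom sloping out to 83 mm, drops into the mouth. Top at z = 12 mm; black knob 30 mm in diameter on the axis, grip faces z = 28 to 41 mm: grip at z = 36 mm.
- lid_pot_small: The smaller pot's lid: smallest round stainless lid, 85 mm across, 47 mm high, loose, lying knob up on the worktop. Origin: centre of the underside; z up; any yaw. Below its rim (underside at z = 9 mm) a plug, 46 mm across at the bottom sloping out to 60 mm, drops into the mouth. Top at z = 12 mm; black knob 26 mm in diameter on the axis, grip faces z = 28 to 41 mm: grip at z = 36 mm.
- timer: Round white kitchen timer with a red knob, 72 mm across, 47 mm high; a bystander, to be left alone. Origin: centre of its underside.
- spoon: Steel serving spoon, 188 mm long, 38 mm wide, 15 mm high, lying near the front edge on the left; a bystander, to be left alone. Origin: centre of its underside.

How it is judged (in metres and radians):
At the end, for the whole second after the job is handed in: Each of the four lids sits on its own container: centred within 10 mm, level within 3 degrees, its height within 3 mm of fully seated, the rectangular lid in line with the vat within 8 degrees; containers upright; lids and containers at rest (horizontal distance between lid_vat and vat below 0.01 m and z of lid_vat in the frame of vat between 0.034 and 0.04 m and angle between each of lid_vat, vat, lid_bowl, bowl, lid_pot_large, pot_large, lid_pot_small, pot_small's own z axis and vertical below 0.05 rad and linear speed of each of lid_vat, vat, lid_bowl, bowl, lid_pot_large, pot_large, lid_pot_small, pot_small below 0.02 m/s and horizontal distance between lid_bowl and bowl below 0.01 m and z of lid_bowl in the frame of bowl between 0.041 and 0.047 m and horizontal distance between lid_pot_large and pot_large below 0.01 m and z of lid_pot_large in the frame of pot_large between 0.054 and 0.06 m and horizontal distance between lid_pot_small and pot_small below 0.01 m and z of lid_pot_small in the frame of pot_small between 0.042 and 0.048 m and angle between the y axis of lid_vat and the y axis of vat, either way round below 0.15 rad); the robot touches nothing.
It fails at once if a container is pushed more than 5 cm from where it stood (distance of any of vat, bowl, pot_large, pot_small from where it was at the start of the episode above 0.05 m).
It fails at once if the timer or the spoon is pushed more than 4 cm from where it lay (distance of any of timer, spoon from where it was at the start of the episode above 0.04 m).
It also fails if it takes over 136 s, if anything falls off the work surface, if the arm or the gripper's body presses on something with over 40 N, if the wrist force passes 120 N, or if a joint passes its speed limit or range.

## Robot

A 6-joint arm with a two-finger parallel gripper is mounted at the origin on a cart in front of the work surface, level with it; the furniture and walls round the work are solid. World frame = base frame: x ahead of the robot, y to its left, z up, the work surface at z = 0. Lengths are in m, angles in degrees, forces in N, time in s.
With the tool pointing down it reaches from about 0.375 to 0.9 m from the base axis. Payload 3.1 kg.
Tool frame: the origin (TCP) lies on the centre line of the jaws, within the pads' length; the fingertips stand 22 mm ahead of it and the grasp point (between the pads) lies 3 mm ahead of it; z points along the fingers, y is the line along which they close (so a half turn about z gives the same grasp; the last joint's range is limited). The gripper opens to 87 mm and grips with 3 to 60 N. Pads are 19 mm wide; open, the fingers measure 117 mm over their backs; the gripper's body (75 mm by 190 mm) begins 51 mm behind the grasp point.
Start: joints at [-83.05, 30.224, 82.088, -0, 67.689, -10.227], TCP at [0.185, -0.597, 0.245] pointing down, gripper open.
Joint ranges: [-176.69, 176.69], [-43.24, 126.21], [12.49, 139.97], [-82, 262], [0, 151.66], [-163.58, 163.58]. Speed limits (degrees/s): [159.86, 159.86, 180, 180, 180, 180].

## Interface

Orientations are given as a 3x3 rotation matrix whose columns are the frame's x, y, z axes.
In Python, from rig import * gives the robot as it stands.
- The arm moves only by the shell command python3 -m jog 'ROWS'. ROWS is text: rows parted by semicolons, each of 7 numbers parted by spaces: the shift along the tool's x, y, z in mm, then the turn, a rotation vector about the tool's x, y, z in rad, then the finger opening in mm, from 0 to 87. In form: tx ty tz ax ay az fingers; .... A call has 1 to 12 rows; each row shifts and turns the commanded pose from where the row before left it, along the tool's axes as they then stand; what a row does not reach is not made up. A row lasts 1/8 s, in which the tool goes at most 62.5 mm and 10.7 degrees, less where a joint would pass 70% of its speed; a pose out of reach is approached as far as the arm can. A call with a gripper value outside its range is refused whole. The fingers move at their own pace and stop on an object; the grip force is fixed at half the most. Time passes only in rows, so rows that do not move let the fingers close. It gives the time, the measured TCP pose, the force, the opening and the grip force at its end, in the units of the state.
- read_state(): the state, without advancing time (a new reading comes with each control period).
- capture(name): name is "side" or "top" or "wrist"; returns a dict with "color" (384x512x3 uint8, red, green, blue), "camera_matrix" (3x3 intrinsics, pixels), "R" (3x3) and "t" (3): a world point X has camera coordinates R X + t. Camera axes: x right, y down, z forward; pixel columns grow to the right and rows downward; lengths in m; the calibration is good to about 2 mm. A picture is of the moment at which its call begins. There is no depth.
- hand_in(): hands the job in; it is judged then, once.
Trained networks look in the newest picture that a camera, given by its name, has taken for a name from the list of things; names that differ only in an ending like _2 or _b are one class to them, and where a whole thing is asked for, a point or a joint stands for the part that bears it (a point fixed in the world has none). Each returns a list of dicts, best first, with "conf" (0 to 1); they miss things now and then, are a little off and sometimes report something else, mostly with a low value. They report only what shows in the picture. A call takes as long as a camera call.
- find_in(camera, target): "at" ([x, y, z] in m, in world coordinates, good to about 4 mm: the middle of the surface that is visible of it).
- trace(camera, target): "pixels" (384x512 bool, what is visible of it).
- place_of(camera, target): "at" ([x, y, z] in m, in world coordinates, good to about 4 mm: a listed point, or the origin of a listed thing).
The state is a dict: "time_s": time; "joint_positions": joint angles; "qvel": joint speeds; "tau": joint torques, N m; "position": TCP position; "tcp_rot": TCP orientation; "force": force on the tool from outside, world axes, zero at the start; "moment": the same for the moment, N m; "opening": opening from 0.0 (shut) to 1.0 (fully open); "grasp_force": force on a finger pad.
Only numpy, scipy, OpenCV 4.12 (cv2) and the standard library are available. Lean on these libraries where they do the work, as an engineer would, in place of code of your own. Each camera call takes 0.05 s, during which the arm holds its last target. There are 200 camera calls.

## Working session

There is one attempt and no reset: what is moved stays moved. The work goes in short steps, Python scripts to look and compute and a shell command to move; the robot and the scene stay as the last step left them, time stands still between calls to the robot, and variables do not carry over. Pictures are saved under pics/ and viewed, at most 14 in all, crops included, and the job is handed in when it is done.

```bash
mkdir -p pics; ls; cat > h.py <<'E'
from rig import *
import numpy as np, cv2
names=["vat","bowl","pot_large","pot_small","lid_vat","lid_bowl","lid_pot_large","lid_pot_small","timer","spoon"]
def save(c,n): 
    im=capture(c); cv2.imwrite(f"pics/{n}.png",im["color"][:,:,::-1]); return im
E
python3 - <<'E'
from h import *
for c in ["top","side"]:
    im=save(c,c+"0")
    print(c,(-im["R"].T@im["t"]).round(3))
    for n in names:
        r=place_of(c,n); print(n,[(np.round(d["at"],4).tolist(),round(d["conf"],2)) for d in r[:2]])
s=read_state(); print(s["time_s"],s["position"],s["tcp_rot"])
E
```

```text
pics
top [4.010e-01 1.000e-03 1.662e+00]
vat [([0.5059, 0.4655, 0.0045], 0.59)]
bowl [([0.512, -0.4306, 0.0032], 0.66)]
pot_large [([0.4671, 0.0476, -0.0004], 0.57)]
pot_small [([0.4715, -0.2059, 0.0058], 0.78), ([0.6557, -0.2389, 0.0011], 0.23)]
lid_vat []
lid_bowl [([0.6504, -0.2415, 0.0033], 0.57)]
lid_pot_large [([0.6202, 0.0228, 0.0029], 0.86), ([0.426, 0.2241, -0.0052], 0.44)]
lid_pot_small [([0.3455, -0.2804, 0.0069], 0.87)]
timer [([0.6535, 0.4258, -0.001], 0.65), ([0.4744, -0.2044, 0.0052], 0.16)]
spoon [([0.4263, 0.2227, -0.0035], 0.5)]
side [0.361 0.953 0.828]
vat [([0.5098, 0.4663, -0.001], 0.83)]
bowl [([0.6178, 0.0177, -0.0026], 0.73), ([0.5056, -0.4357, 0.0061], 0.64)]
pot_large [([0.4628, 0.0502, -0.0017], 0.82)]
pot_small [([0.4739, -0.2028, 0.0045], 0.56)]
lid_vat [([0.5871, 0.2359, 0.0021], 0.84)]
lid_bowl [([0.6516, -0.2364, 0.0041], 0.58)]
lid_pot_large [([0.6206, 0.022, 0.0005], 0.56)]
lid_pot_small [([0.3448, -0.2811, 0.0024], 0.64)]
timer [([0.6569, 0.4215, 0.0007], 0.61)]
spoon [([0.4221, 0.2229, 0.0001], 0.5)]
1.1 [ 0.18460863 -0.5970798   0.24457302] [[ 9.55393668e-01  2.95335300e-01 -4.73515665e-06]
 [ 2.95335300e-01 -9.55393668e-01  5.09040582e-06]
 [-3.02056215e-06 -6.26180040e-06 -1.00000000e+00]]
```

View pics/top0.png

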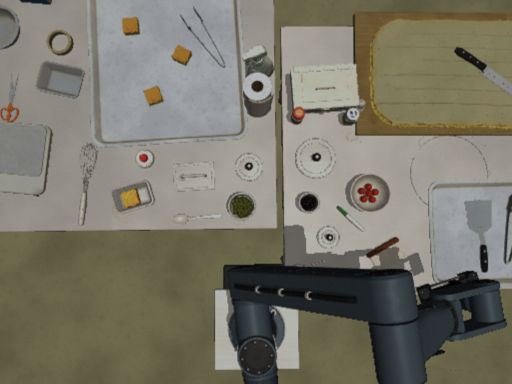

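View pics/side0.png

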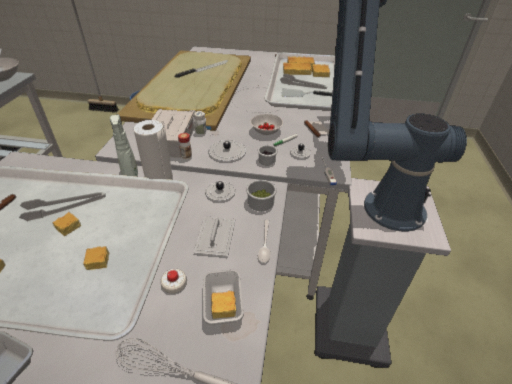

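Top view: the vat is at (133,195), the large pot at (241,206), the small pot at (308,203) and the bowl at (368,192). The lids are at (193,176), (249,167), (328,237) and (316,158). The timer (145,158) and spoon (197,217) are clear of them. The detections agree with the picture, and I'll refine them by silhouette fitting.

```bash
cat >> h.py <<'E'
from scipy.optimize import minimize
# name: (zbase, [(z, half sizes or radius)...])
S={"vat":(0,[(.046,(.0505,.076)),(0,(.04,.065))]),"bowl":(.004,[(.052,.075),(0,.04)]),
"pot_large":(0,[(.066,.052),(.062,.052),(0,.048)]),"pot_small":(.004,[(.054,.04),(.05,.04),(0,.037)]),
"lid_vat":(0,[(.012,(.0525,.078)),(.009,(.0525,.078))]),"lid_bowl":(.004,[(.011,.0785),(.009,.0785),(.045,.016)]),
"lid_pot_large":(0,[(.011,.0545),(.009,.0545),(.045,.015)]),"lid_pot_small":(.004,[(.011,.0425),(.009,.0425),(.045,.013)])}
A=np.linspace(0,2*np.pi,72,endpoint=False)
def sil(im,n,p):
    zb,L=S[n]; m=np.zeros((384*4,512*4),np.uint8)
    P=[]
    for z,s in L:
        if isinstance(s,float): q=np.c_[s*np.cos(A),s*np.sin(A)]
        else:
            q=np.array([(a*s[0],b*s[1]) for a,b in((1,1),(1,-1),(-1,-1),(-1,1))]); c,d=np.cos(p[2]),np.sin(p[2]); q=q@np.array([[c,d],[-d,c]])
        X=np.c_[q+p[:2],np.full(len(q),zb+z)]; u=(X@im["R"].T+im["t"])@im["camera_matrix"].T
        P.append(u[:,:2]/u[:,2:])
    h=cv2.convexHull(np.concatenate(P).astype(np.float32))
    cv2.fillConvexPoly(m,np.round((h*4+1.5)*16).astype(np.int32),1,shift=4); return m.astype(bool)
def fit(c,im,n,p0):
    r=trace(c,n)
    if not r: return None
    best=None
    for d in r[:2]:
        M=cv2.resize(d["pixels"].astype(np.uint8),None,fx=4,fy=4,interpolation=cv2.INTER_NEAREST)
        cs,_=cv2.findContours(M,cv2.RETR_EXTERNAL,cv2.CHAIN_APPROX_NONE); M=cv2.drawContours(M*0,[max(cs,key=cv2.contourArea)],-1,1,-1)>0
        f=lambda p:1-(M&(s:=sil(im,n,p))).sum()/max(1,(M|s).sum())
        rect=len(p0)==3
        for y0 in ([-.3,-.15,0,.15,.3] if rect else [0]):
            q=np.r_[p0[:2],y0] if rect else np.array(p0)
            o=minimize(f,q,method="Nelder-Mead",options=dict(initial_simplex=np.vstack([q]+[q+np.eye(len(q))[i]*(.008,.008,.1)[i] for i in range(len(q))]),xatol=1e-4,fatol=1e-4))
            if best is None or o.fun<best[1]: best=(o.x,o.fun)
    return best[0].round(4).tolist(),round(1-best[1],3)
G={"vat":(.508,.466,0),"bowl":(.509,-.433),"pot_large":(.465,.049),"pot_small":(.4725,-.2045),"lid_vat":(.587,.236,0),"lid_bowl":(.651,-.239),"lid_pot_large":(.6205,.0225),"lid_pot_small":(.345,-.281)}
E
python3 - <<'E'
from h import *
for c in ["top","side"]:
    im=capture(c)
    for n in G: print(c,n,fit(c,im,n,G[n]))
E
```

```text
top vat ([0.5053, 0.4632, 0.2901], np.float64(0.925))
top bowl ([0.5077, -0.4332], np.float64(0.958))
top pot_large ([0.4643, 0.0496], np.float64(0.938))
top pot_small ([0.474, -0.2016], np.float64(0.928))
top lid_vat ([0.5819, 0.2365, 0.0544], np.float64(0.955))
top lid_bowl ([0.647, -0.2348], np.float64(0.972))
top lid_pot_large ([0.616, 0.0232], np.float64(0.961))
top lid_pot_small ([0.3433, -0.2747], np.float64(0.933))
side vat ([0.5099, 0.4519, 0.2707], np.float64(0.911))
side bowl ([0.5107, -0.438], np.float64(0.927))
side pot_large ([0.466, 0.0407], np.float64(0.91))
side pot_small ([0.4766, -0.2101], np.float64(0.868))
side lid_vat ([0.5849, 0.2323, 0.0514], np.float64(0.925))
side lid_bowl ([0.6521, -0.2423], np.float64(0.946))
side lid_pot_large ([0.6182, 0.0167], np.float64(0.958))
side lid_pot_small ([0.3472, -0.286], np.float64(0.724))
```

```bash
python3 -m jog '0 0 0 0 0 0.15 60; 0 0 0 0 0 0.15 60; 20 -40 0 0 0 0 60; 20 -40 0 0 0 0 60; 20 -40 0 0 0 0 60; 20 -40 0 0 0 0 60; 20 -40 5 0 0 0 60; 20 -40 10 0 0 0 60; 20 -40 10 0 0 0 60; 20 -35 10 0 0 0 60; 0 0 0 0 0 0 60; 0 0 0 0 0 0 60'
python3 - <<'E'
from h import *
im=save("wrist","w1"); print((-im["R"].T@im["t"]).round(3), im["R"].round(3).tolist())
for n in ["lid_pot_small","pot_small","lid_bowl","bowl"]:
    print(n,[(np.round(d["at"],4).tolist(),round(d["conf"],2)) for d in place_of("wrist",n)[:2]], fit("wrist",im,n,G[n]))
E
```

```text
time_s: 3.5
position: [0.3451, -0.283, 0.2099]
tcp_rot: [[1.0, 0.0, 0.001], [0.0, -1.0, -0.002], [0.001, 0.002, -1.0]]
force: [0.3, -1.0, -0.9]
opening: 0.689
grasp_force: 0.0
[ 0.417 -0.282  0.351] [[0.001, -1.0, 0.002], [-0.965, -0.0, 0.264], [-0.264, -0.002, -0.965]]
lid_pot_small [([0.3444, -0.2818, 0.0037], 0.97)] ([0.3451, -0.278], np.float64(0.978))
pot_small [([0.4788, -0.2031, 0.0039], 0.65)] ([0.4778, -0.2003], np.float64(0.96))
lid_bowl [] None
bowl [([0.5062, -0.4356, 0.0011], 0.61)] ([0.5112, -0.4318], np.float64(0.987))
```

View pics/w1.png

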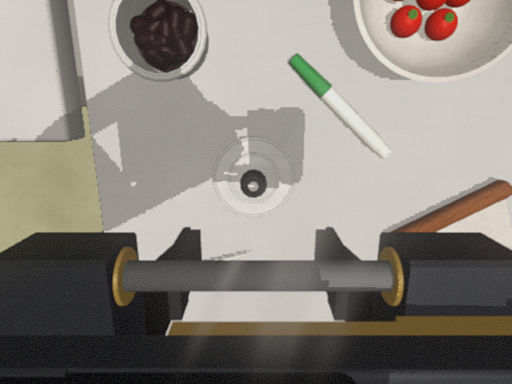

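Wrist view: the small lid's knob is at (253,182), centred between the fingers, and the pot's mouth is at (158,32). The lid is at about (.345,-.280), so I'll descend and grip.

```bash
python3 -m jog '0 -3 40 0 0 0 60; 0 0 40 0 0 0 60; 0 0 40 0 0 0 60; 0 0 27 0 0 0 60; 0 0 20 0 0 0 60; 0 0 0 0 0 0 60; 0 0 0 0 0 0 10; 0 0 0 0 0 0 10; 0 0 0 0 0 0 10; 0 0 0 0 0 0 10; 0 0 0 0 0 0 10'
```

```text
time_s: 5.32
position: [0.3448, -0.2792, 0.0429]
tcp_rot: [[1.0, -0.0, 0.0], [-0.0, -1.0, -0.0], [0.0, 0.0, -1.0]]
force: [1.3, -0.1, 2.7]
opening: 0.281
grasp_force: 30.0
```

```bash
python3 -m jog '0 0 -15 0 0 0 10; 0 0 -30 0 0 0 10; 0 0 -40 0 0 0 10; 0 0 -40 0 0 0 10; 0 0 -25 0 0 0 10; 20 -20 0 0 0 0 10; 25 -20 0 0 0 0 10; 20 -18 0 0 0 0 10; 15 -10 0 0 0 0 10; 0 0 0 0 0 0 10; 0 0 0 0 0 0 10; 0 0 0 0 0 0 10'
python3 - <<'E'
from h import *
im=save("wrist","w2")
for n in ["pot_small","lid_pot_small","bowl","lid_bowl"]:
    print(n,[(np.round(d["at"],4).tolist(),round(d["conf"],2)) for d in place_of("wrist",n)[:2]], fit("wrist",im,n,G[n]))
im=capture("top")
print(fit("top",im,"pot_small",G["pot_small"]))
E
```

```text
time_s: 6.82
position: [0.424, -0.2115, 0.1924]
tcp_rot: [[1.0, -0.001, -0.001], [-0.001, -1.0, 0.0], [-0.001, -0.0, -1.0]]
force: [0.5, 0.2, -0.6]
opening: 0.281
grasp_force: 30.0
pot_small [([0.4786, -0.2061, 0.0051], 0.71)] ([0.4768, -0.2009], np.float64(0.927))
lid_pot_small [([0.4249, -0.2145, 0.1536], 0.87)] ([0.3984, -0.2099], np.float64(0.542))
bowl [([0.505, -0.4335, 0.0053], 0.82)] ([0.5101, -0.4317], np.float64(0.981))
lid_bowl [] ([0.6512, -0.2365], np.float64(0.961))
([0.4955, -0.1889], np.float64(0.405))
```

View pics/w2.png

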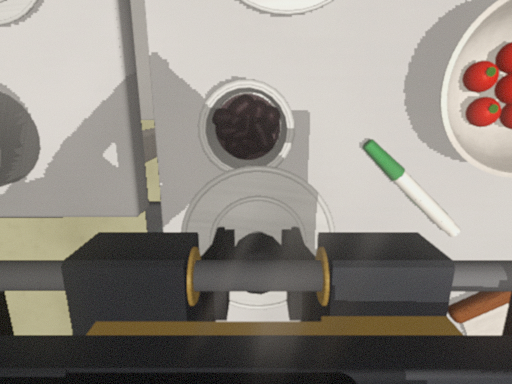

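The lid hangs level in the grip. The pot's rim is centred at (247,128), which matches the fit of about (.477,-.202).

```bash
python3 -m jog '25 -5 0 0 0 0 10; 28 -4 0 0 0 0 10; 0 0 35 0 0 0 10; 0 0 35 0 0 0 10; 0 0 20 0 0 0 10; 0 0 8 0 0 0 10; 0 0 4 0 0 0 10; 0 0 2 0 0 0 10; 0 0 0 0 0 0 10; 0 0 0 0 0 0 10'
```

```text
time_s: 8.62
position: [0.478, -0.2024, 0.0891]
tcp_rot: [[1.0, -0.0, 0.001], [-0.0, -1.0, -0.001], [0.001, 0.001, -1.0]]
force: [0.0, 0.1, -0.7]
opening: 0.283
grasp_force: 30.0
```

```bash
python3 -m jog '0 0 1 0 0 0 10; 0 0 0 0 0 0 10; 0 0 0 0 0 0 45; 0 0 0 0 0 0 60; 0 0 0 0 0 0 60; 0 0 -20 0 0 0 60; 0 0 -35 0 0 0 60; 0 0 -35 0 0 0 60; 0 0 -35 0 0 0 60; 30 0 0 0 0 0 60; 30 0 0 0 0 0 60; 0 0 0 0 0 0 60'
python3 - <<'E'
from h import *
im=save("wrist","w3")
for n in ["lid_pot_small","lid_bowl","bowl"]:
    print(n,[(np.round(d["at"],4).tolist(),round(d["conf"],2)) for d in place_of("wrist",n)[:2]], fit("wrist",im,n,G[n]))
E
```

```text
time_s: 10.12
position: [0.5393, -0.2024, 0.2126]
tcp_rot: [[1.0, 0.001, 0.002], [0.001, -1.0, -0.001], [0.002, 0.001, -1.0]]
force: [0.2, -0.5, 0.1]
opening: 0.691
grasp_force: 0.0
lid_pot_small [([0.4764, -0.2058, 0.0517], 0.78)] None
lid_bowl [([0.6501, -0.2355, 0.0076], 0.74)] ([0.6506, -0.2351], np.float64(0.991))
bowl [([0.5032, -0.4338, 0.0038], 0.72)] ([0.5314, -0.443], np.float64(0.646))
```

View pics/w3.png

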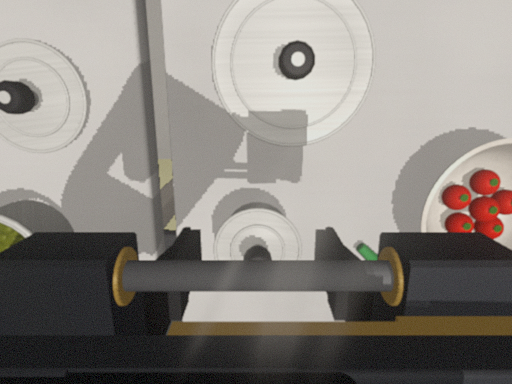

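The small lid sits on its pot (rim about (257,248)), and place_of gives z of about .05. The bowl lid's knob is at (297,60), so the lid is at (.6505,-.235).

```bash
python3 -m jog '40 10 0 0 0 0 60; 40 12 20 0 0 0 60; 31 11 40 0 0 0 60; 0 0 40 0 0 0 60; 0 0 35 0 0 0 60; 0 0 24 0 0 0 60; 0 0 10 0 0 0 60; 0 0 0 0 0 0 10; 0 0 0 0 0 0 10; 0 0 0 0 0 0 10; 0 0 0 0 0 0 10; 0 0 0 0 0 0 10'
```

```text
time_s: 11.98
position: [0.6493, -0.2357, 0.0447]
tcp_rot: [[1.0, -0.0, 0.002], [-0.0, -1.0, -0.001], [0.002, 0.001, -1.0]]
force: [-0.1, -1.0, 4.3]
opening: 0.352
grasp_force: 29.9
```

```bash
python3 -m jog '0 0 -20 0 0 0 10; 0 0 -40 0 0 0 10; 0 0 -45 0 0 0 10; -20 30 -25 0 0 0 10; -25 35 0 0 0 0 10; -25 35 0 0 0 0 10; -25 35 0 0 0 0 10; -25 35 0 0 0 0 10; -20 27 0 0 0 0 10; 0 0 0 0 0 0 10; 0 0 0 0 0 0 10; 0 0 0 0 0 0 10'
python3 - <<'E'
from h import *
im=capture("wrist"); print(place_of("wrist","lid_bowl"))
im=save("side","s2")
for n in ["lid_bowl","bowl"]:
    print(n,[(np.round(d["at"],4).tolist(),round(d["conf"],2)) for d in place_of("side",n)[:2]])
E
```

```text
time_s: 13.48
position: [0.5092, -0.4309, 0.1737]
tcp_rot: [[1.0, 0.001, -0.0], [0.001, -1.0, 0.001], [-0.0, -0.001, -1.0]]
force: [0.2, -0.8, -2.6]
opening: 0.349
grasp_force: 30.0
[{'at': [0.5107, -0.433, 0.1345], 'conf': 0.96}]
lid_bowl [([0.5109, -0.432, 0.1339], 0.62)]
bowl [([0.5064, -0.4354, 0.0072], 0.63)]
```

```bash
python3 -m jog '0 2 20 0 0 0 10; 0 0 30 0 0 0 10; 0 0 18 0 0 0 10; 0 0 8 0 0 0 10; 0 0 4 0 0 0 10; 0 0 3 0 0 0 10; 0 0 0 0 0 0 10; 0 0 0 0 0 0 10'
```

```text
time_s: 14.72
position: [0.5089, -0.4344, 0.0912]
tcp_rot: [[1.0, -0.0, 0.001], [-0.0, -1.0, -0.001], [0.001, 0.001, -1.0]]
force: [-0.1, -1.0, -2.5]
opening: 0.346
grasp_force: 30.0
```

```bash
python3 -m jog '0 0 2 0 0 0 10; 0 0 0 0 0 0 10; 0 0 0 0 0 0 45; 0 0 0 0 0 0 60; 0 0 0 0 0 0 60; 0 0 -20 0 0 0 60; 0 0 -35 0 0 0 60; 0 0 -40 0 0 0 60; -25 -15 -30 0 0 0 60; -25 0 0 0 0 0 60; 0 0 0 0 0 0 60'
python3 - <<'E'
from h import *
im=save("wrist","w4")
print([(np.round(d["at"],4).tolist(),round(d["conf"],2)) for d in place_of("wrist","lid_bowl")])
E
```

```text
time_s: 16.1
position: [0.4577, -0.4192, 0.2157]
tcp_rot: [[1.0, -0.002, 0.001], [-0.002, -1.0, -0.001], [0.001, 0.001, -1.0]]
force: [0.7, -0.1, -0.6]
opening: 0.687
grasp_force: 0.0
[([0.509, -0.4378, 0.0479], 0.89)]
```

View pics/w4.png

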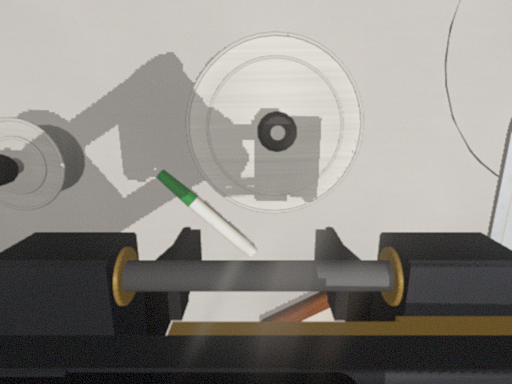

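The bowl lid covers the bowl concentrically (disc about (275,123)), with z of .048 as expected. Next is the large pot's lid.

```bash
python3 -m jog '8 -40 0 0 0 0 60; 8 -45 0 0 0 0 60; 8 -45 0 0 0 0 60; 8 -45 0 0 0 0 60; 8 -45 0 0 0 0 60; 8 -45 0 0 0 0 60; 8 -45 0 0 0 0 60; 8 -45 0 0 0 0 60; 8 -45 0 0 0 0 60; 8 -39 0 0 0 0 60; 7 0 0 0 0 0 60; 0 0 0 0 0 0 60'
python3 - <<'E'
from h import *
im=save("wrist","w5")
for n in ["lid_pot_large","pot_large","lid_vat"]:
    print(n,[(np.round(d["at"],4).tolist(),round(d["conf"],2)) for d in place_of("wrist",n)[:2]], fit("wrist",im,n,G[n]))
E
```

```text
time_s: 17.7
position: [0.547, 0.0198, 0.2135]
tcp_rot: [[1.0, 0.001, 0.001], [0.001, -1.0, -0.001], [0.001, 0.001, -1.0]]
force: [-0.7, -0.6, -0.0]
opening: 0.688
grasp_force: 0.0
lid_pot_large [([0.6189, 0.0211, -0.0017], 0.69)] ([0.6188, 0.0227], np.float64(0.987))
pot_large [([0.4659, 0.0484, 0.0007], 0.87)] ([0.4638, 0.0504], np.float64(0.361))
lid_vat [([0.5854, 0.2365, 0.0024], 0.92)] ([0.5845, 0.2369, 0.06], np.float64(0.99))
```

```bash
python3 -m jog '36 -1 0 0 0 0 60; 36 -1 20 0 0 0 60; 0 0 40 0 0 0 60; 0 0 40 0 0 0 60; 0 0 35 0 0 0 60; 0 0 25 0 0 0 60; 0 0 14 0 0 0 60; 0 0 0 0 0 0 60; 0 0 0 0 0 0 10; 0 0 0 0 0 0 10; 0 0 0 0 0 0 10; 0 0 0 0 0 0 10'
```

```text
time_s: 19.55
position: [0.618, 0.0218, 0.0401]
tcp_rot: [[1.0, -0.0, 0.001], [-0.0, -1.0, -0.0], [0.001, 0.0, -1.0]]
force: [0.0, -0.3, 2.1]
opening: 0.333
grasp_force: 30.0
```

```bash
python3 -m jog '0 0 0 0 0 0 10; 0 0 -20 0 0 0 10; 0 0 -40 0 0 0 10; 0 0 -45 0 0 0 10; -30 -4 -40 0 0 0 10; -35 -5 0 0 0 0 10; -35 -5 0 0 0 0 10; -35 -5 0 0 0 0 10; -18 -8 0 0 0 0 10; 0 0 0 0 0 0 10; 0 0 0 0 0 0 10; 0 0 0 0 0 0 10'
python3 - <<'E'
from h import *
for c in ["wrist","side"]:
  im=save(c,c+"6")
  for n in ["lid_pot_large","pot_large"]:
    print(n,[(np.round(d["at"],4).tolist(),round(d["conf"],2)) for d in place_of(c,n)[:2]], fit(c,im,n,G[n]))
E
```

```text
time_s: 21.05
position: [0.4662, 0.0484, 0.1848]
tcp_rot: [[1.0, -0.001, 0.002], [-0.001, -1.0, -0.0], [0.002, 0.0, -1.0]]
force: [-1.0, -0.3, -2.4]
opening: 0.332
grasp_force: 30.0
lid_pot_large [([0.4679, 0.0486, 0.1413], 0.94)] ([0.6205, 0.0225], np.float64(0.0))
pot_large [] ([0.4658, 0.051], np.float64(0.027))
lid_pot_large [([0.4657, 0.0469, 0.143], 0.93)] ([0.6205, 0.0225], np.float64(0.0))
pot_large [([0.4677, 0.0515, -0.0002], 0.74)] ([0.4678, 0.0432], np.float64(0.881))
```

```bash
python3 -m jog '0 -1 20 0 0 0 10; 0 0 30 0 0 0 10; 0 0 20 0 0 0 10; 0 0 9 0 0 0 10; 0 0 4 0 0 0 10; 0 0 3 0 0 0 10; 0 0 0 0 0 0 10; 0 0 0 0 0 0 10'
```

```text
time_s: 22.55
position: [0.465, 0.0498, 0.099]
tcp_rot: [[1.0, -0.0, 0.001], [-0.0, -1.0, -0.0], [0.001, 0.0, -1.0]]
force: [0.5, 0.3, -1.6]
opening: 0.327
grasp_force: 30.0
```

```bash
python3 -m jog '0 0 2 0 0 0 10; 0 0 0 0 0 0 10; 0 0 0 0 0 0 45; 0 0 0 0 0 0 60; 0 0 0 0 0 0 60; 0 0 -20 0 0 0 60; 0 0 -35 0 0 0 60; 0 0 -40 0 0 0 60; -20 0 -30 0 0 0 60; -20 0 0 0 0 0 60; 0 0 0 0 0 0 60'
python3 - <<'E'
from h import *
im=save("wrist","w7")
for n in ["lid_pot_large","lid_vat"]:
  print([(np.round(d["at"],4).tolist(),round(d["conf"],2)) for d in place_of("wrist",n)])
E
```

```text
time_s: 23.92
position: [0.4232, 0.0501, 0.2217]
tcp_rot: [[1.0, -0.0, -0.001], [-0.0, -1.0, 0.0], [-0.001, -0.0, -1.0]]
force: [-0.0, 0.7, -0.2]
opening: 0.686
grasp_force: 0.0
[([0.4662, 0.0473, 0.0552], 0.63), ([0.5813, 0.2339, -0.0002], 0.21)]
[([0.5825, 0.2355, 0.0021], 0.68)]
```

View pics/w7.png

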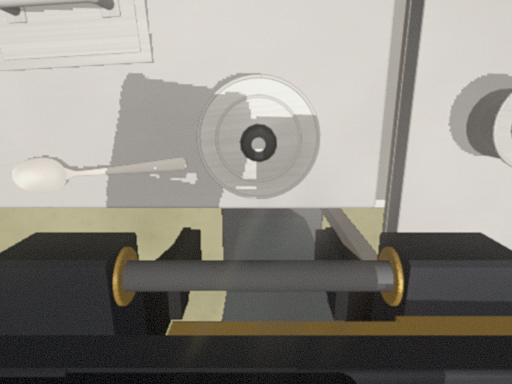

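The large pot's lid is seated, round and level at (258,137). Next is the vat lid.

```bash
python3 -m jog '40 -30 0 0 0 0 87; 40 -30 0 0 0 0 87; 40 -30 0 0 0 0 87; 41 -30 0 0 0 0 87; 0 0 0 0 0 -0.16 87; 0 0 0 0 0 -0.16 87; 0 0 0 0 0 -0.16 87; 0 0 0 0 0 -0.16 87; 0 0 0 0 0 -0.16 87; 0 0 0 0 0 -0.16 87; 0 0 0 0 0 -0.16 87; 0 0 0 0 0 -0.16 87'
python3 -m jog '0 0 0 0 0 -0.16 87; 0 0 0 0 0 -0.186 87; 0 0 0 0 0 0 87; 0 0 0 0 0 0 87'
python3 - <<'E'
from h import *
im=save("wrist","w8")
for n in ["lid_vat","vat"]:
  print([(np.round(d["at"],4).tolist(),round(d["conf"],2)) for d in place_of("wrist",n)],fit("wrist",im,n,G[n]))
E
```

```text
time_s: 25.58
position: [0.5865, 0.1699, 0.2204]
tcp_rot: [[0.282, 0.959, -0.001], [0.959, -0.282, -0.0], [-0.0, -0.001, -1.0]]
force: [0.6, 0.1, 1.0]
opening: 0.997
grasp_force: 0.0
time_s: 26.08
position: [0.5861, 0.1699, 0.221]
tcp_rot: [[-0.052, 0.999, -0.0], [0.999, 0.052, 0.0], [0.0, -0.0, -1.0]]
force: [-0.1, -0.3, -1.0]
opening: 1.004
grasp_force: 0.0
[([0.5812, 0.2381, 0.0009], 0.85)] ([0.5845, 0.2356, 0.0542], np.float64(0.982))
[] ([0.508, 0.466, -0.3], np.float64(0.0))
```

View pics/w8.png

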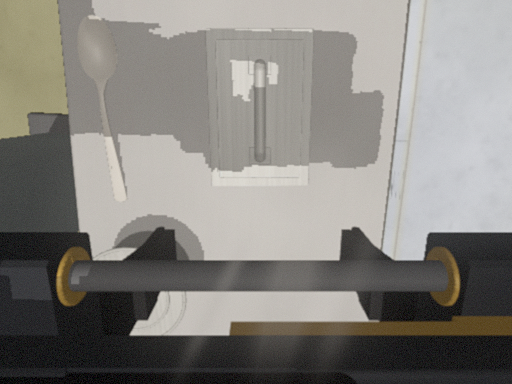

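The vat lid's bar is at (260,110), upright in the picture, so yaw is aligned. The lid is at (.584,.236).

```bash
python3 -m jog '33 1 0 0 0 0 50; 33 0 0 0 0 0 50; 0 0 40 0 0 0 50; 0 0 40 0 0 0 50; 0 0 40 0 0 0 50; 0 0 35 0 0 0 50; 0 0 18 0 0 0 50; 0 0 7 0 0 0 50; 0 0 0 0 0 0 5; 0 0 0 0 0 0 5; 0 0 0 0 0 0 5; 0 0 0 0 0 0 5'
python3 -m jog '0 0 0 0 0 0 5; 0 0 0 0 0 0 5; 0 0 0 0 0 0 5'
```

```text
time_s: 27.82
position: [0.5835, 0.2359, 0.0423]
tcp_rot: [[-0.055, 0.998, 0.001], [0.998, 0.055, 0.0], [0.0, 0.001, -1.0]]
force: [-0.1, 0.1, 0.4]
opening: 0.206
grasp_force: 0.0
time_s: 28.2
position: [0.5838, 0.2359, 0.0419]
tcp_rot: [[-0.055, 0.998, 0.001], [0.998, 0.055, 0.0], [0.0, 0.001, -1.0]]
force: [1.0, 0.6, 3.0]
opening: 0.114
grasp_force: 30.0
```

```bash
python3 -m jog '0 0 -20 0 0 0 5; 0 0 -40 0 0 0 5; 0 0 -45 0 0 0 5; 0 0 -45 0 0 0 5; 20 -10 -45 0 0 0 5; 25 -15 -40 0 0 0 5; 25 -15 -20 0 0 0 5; 25 -14 0 0 0 0 5; 0 0 0 0 0 -0.11 5; 0 0 0 0 0 -0.115 5; 0 0 0 0 0 0 5; 0 0 0 0 0 0 5'
python3 - <<'E'
from h import *
for c in ["wrist","top","side"]:
  im=save(c,c+"9")
  for n in ["lid_vat","vat"]:
    print(c,n,[(np.round(d["at"],4).tolist(),round(d["conf"],2)) for d in place_of(c,n)],fit(c,im,n,G[n]) if n=="vat" else "")
E
```

```text
time_s: 29.7
position: [0.5236, 0.3275, 0.2968]
tcp_rot: [[-0.275, 0.962, -0.001], [0.962, 0.275, -0.0], [-0.0, -0.001, -1.0]]
force: [-0.0, 0.4, -2.7]
opening: 0.115
grasp_force: 30.0
wrist lid_vat [([0.5286, 0.3282, 0.2582], 0.95)] 
wrist vat [([0.5051, 0.4661, 0.004], 0.61)] ([0.4999, 0.4886, 0.2772], np.float64(0.987))
top lid_vat [([0.5242, 0.3257, 0.2529], 0.66)] 
top vat [([0.5048, 0.4648, 0.0021], 0.79)] ([0.4962, 0.4775, -0.5114], np.float64(0.18))
side lid_vat [([0.5278, 0.3257, 0.2561], 0.78)] 
side vat [([0.51, 0.4668, 0.0008], 0.84)] ([0.5093, 0.4531, 0.2742], np.float64(0.931))
```

View pics/wrist9.png

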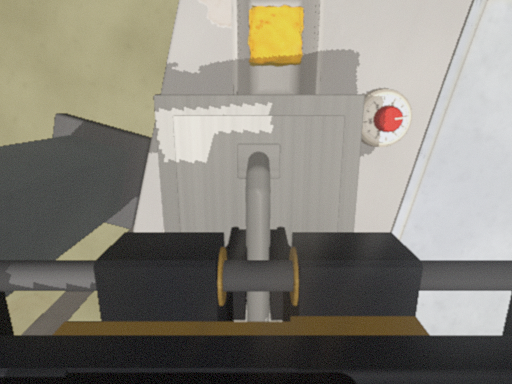

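The vat's sides at columns 237 and 320 run parallel to the held lid, so yaw matches at .278. The axis passes through about (.507,.464).

```bash
python3 -m jog '35 6 0 0 0 0 5; 35 5 0 0 0 0 5; 35 6 0 0 0 0 5; 31 5 20 0 0 0 5; 0 0 40 0 0 0 5; 0 0 45 0 0 0 5; 0 0 45 0 0 0 5; 0 0 25 0 0 0 5; 0 0 0 0 0 0 5; 0 0 0 0 0 0 5; 0 0 0 0 0 0 5'
python3 - <<'E'
from h import *
for c in ["top","side"]:
  im=save(c,c+"10")
  for n in ["lid_vat","vat"]:
    print(c,n,[(np.round(d["at"],4).tolist(),round(d["conf"],2)) for d in place_of(c,n)])
im=cv2.imread("pics/side10.png")[240:340,160:290]; cv2.imwrite("pics/side10c.png",cv2.resize(im,None,fx=6,fy=6,interpolation=cv2.INTER_CUBIC))
E
```

```text
time_s: 31.68
position: [0.5087, 0.4652, 0.1237]
tcp_rot: [[-0.276, 0.961, 0.003], [0.961, 0.276, 0.002], [0.001, 0.004, -1.0]]
force: [-0.2, -0.3, -1.3]
opening: 0.115
grasp_force: 30.0
top lid_vat [([0.5096, 0.466, 0.0815], 0.82)]
top vat [([0.5057, 0.4653, 0.0014], 0.45)]
side lid_vat [([0.5139, 0.4667, 0.0811], 0.64)]
side vat [([0.5082, 0.4667, -0.0008], 0.95)]
```

View pics/side10c.png

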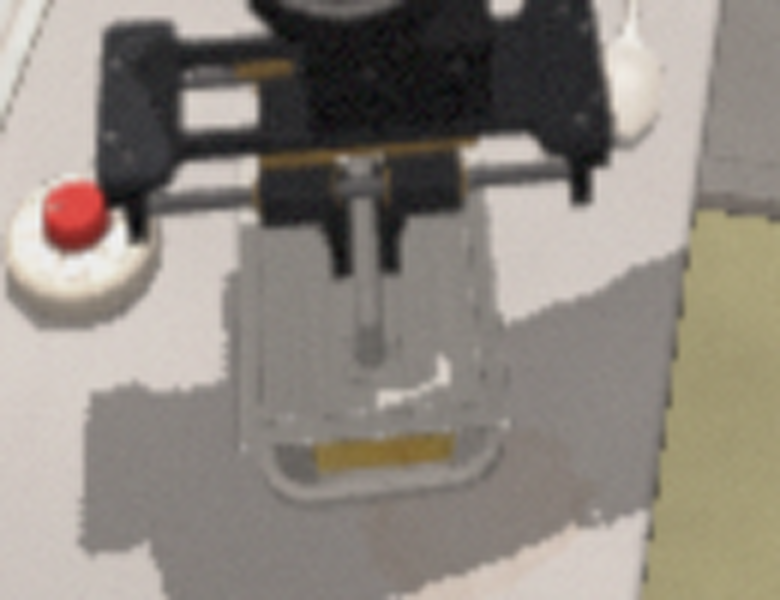

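The lid hangs straight over the vat. Allowing for perspective it is centred within about 2 mm, so I'll shift by 2 mm and lower it.

```bash
python3 -m jog '0 -2 0 0 0 0 5; 0 0 15 0 0 0 5; 0 0 12 0 0 0 5; 0 0 6 0 0 0 5; 0 0 4 0 0 0 5; 0 0 3 0 0 0 5; 0 0 0 0 0 0 5; 0 0 0 0 0 0 5'
```

```text
time_s: 32.98
position: [0.5058, 0.464, 0.0819]
tcp_rot: [[-0.276, 0.961, 0.001], [0.961, 0.276, 0.0], [0.0, 0.001, -1.0]]
force: [0.0, 0.3, -1.6]
opening: 0.117
grasp_force: 30.0
```

The plug is 6 mm inside with no contact force. I'll seat it, release and back off.

```bash
python3 -m jog '0 0 2 0 0 0 5; 0 0 0 0 0 0 5; 0 0 0 0 0 0 30; 0 0 0 0 0 0 50; 0 0 0 0 0 0 50; 0 0 -20 0 0 0 50; 0 0 -35 0 0 0 50; 0 0 -40 0 0 0 50; -30 0 -40 0 0 0 50; -40 0 0 0 0 0 50; 0 0 0 0 0 0 50; 0 0 0 0 0 0 50'
python3 - <<'E'
from h import *
for c in ["wrist","top","side"]:
  im=save(c,c+"11")
  for n in names[:8]:
    print(c,n,[(np.round(d["at"],4).tolist(),round(d["conf"],2)) for d in place_of(c,n)[:1]])
im=cv2.imread("pics/side11.png")[110:340,150:350]; cv2.imwrite("pics/side11c.png",cv2.resize(im,None,fx=2.6,fy=2.6,interpolation=cv2.INTER_CUBIC))
E
```

```text
time_s: 34.48
position: [0.525, 0.3969, 0.2155]
tcp_rot: [[-0.276, 0.961, 0.001], [0.961, 0.276, 0.001], [0.001, 0.001, -1.0]]
force: [0.2, 1.0, -0.2]
opening: 0.576
grasp_force: 0.0
wrist vat []
wrist bowl []
wrist pot_large []
wrist pot_small []
wrist lid_vat [([0.5047, 0.4671, 0.0402], 0.56)]
wrist lid_bowl []
wrist lid_pot_large []
wrist lid_pot_small []
top vat []
top bowl []
top pot_large []
top pot_small []
top lid_vat [([0.5049, 0.4606, 0.0369], 0.77)]
top lid_bowl [([0.512, -0.4367, 0.0494], 0.92)]
top lid_pot_large [([0.4667, 0.0485, 0.0548], 0.69)]
top lid_pot_small [([0.4785, -0.2012, 0.0499], 0.84)]
side vat []
side bowl [([0.508, 0.4648, 0.0387], 0.45)]
side pot_large [([0.4646, 0.0492, -0.0014], 0.57)]
side pot_small [([0.4735, -0.2041, 0.0036], 0.49)]
side lid_vat [([0.5088, 0.4604, 0.0396], 0.71)]
side lid_bowl []
side lid_pot_large [([0.4662, 0.0495, 0.0559], 0.66)]
side lid_pot_small [([0.4793, -0.2041, 0.0487], 0.58)]
```

View pics/side11c.png

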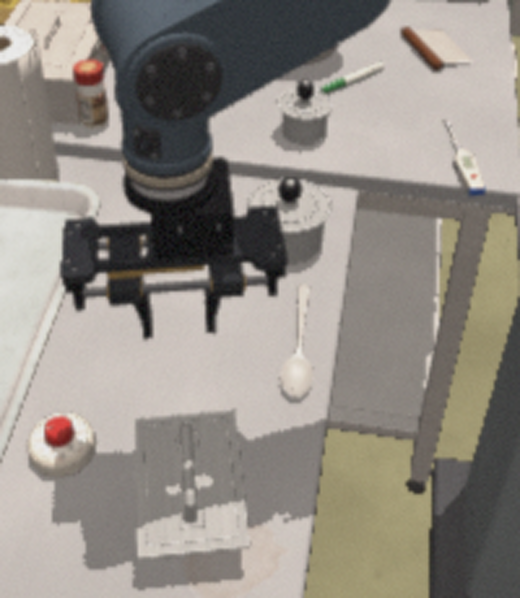

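View pics/wrist11.png

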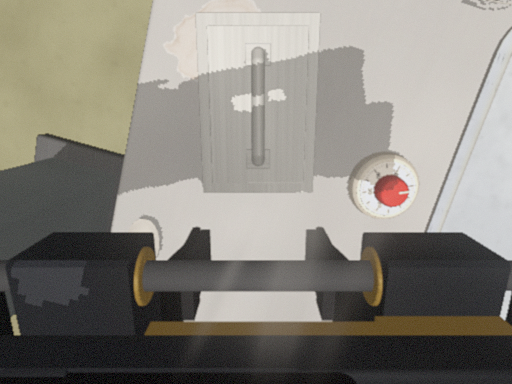

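The side and wrist views show the vat lid lying level over the whole vat (wrist (258,105)), with the timer and spoon undisturbed. All lid heights match fully seated.

```bash
python3 -c "
from rig import *
print(hand_in())"
```

```text
the job is handed in; nothing more can be done
None
```

All four lids are on their own containers and the job is handed in at about 34 s of the 136 s allowed; the last images showed each lid level and at seated height with the timer and spoon undisturbed, though the hand-in returned no verdict.

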